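Fetch the charged cell from the bifold charging cupboard

TASK

Take hold of the upright steel handle of the blue bifold door and pull the door of the charging cupboard open until it is folded fully back. Press the red ejector lever inside all the way down so that the orange cell pack rises from its sloping cradle, then take the cell out and lay it down gently in the grey tray, lowering it into the tray before letting go. Leave the door folded open, and do not shift the glue bottle, the tape roll on the roof, the two screwdrivers or the side cutters.

Things in the scene. Friction and masses are not known exactly. Their poses are not given: they have to be found in the camera images.
- cupboard: White cupboard with clear roof and back, fixed, 120 deep (x) x 304 wide (y) x 215 mm high, front at -x (turned to the robot's right). Origin: centre of its underside; z up. Floor 15 mm thick, roof underside at z 205; a track bar across the front under the roof reaches down to z 195. Clear opening y -140 to +140; the +y side wall is cut away above z 90 in its front half. Door hinge plane x = -60.
- door (a joint): Angle q (rad) of the first leaf (far from the robot) of the blue bifold door, hinged at x -60, y -140 mm of the cupboard: 0 closed, 1.5 fully folded (stop); stays where left, under 3 N at the handle. Two leaves, each 140 wide, 12 thick outward, z 26 to 192. The fold comes 140*sin(q) out in front; the second leaf's free end runs along the track, 280*cos(q) from the jamb.
- grip_mid (a point): Point on the axis of the door handle, z 186 mm: an upright round steel post 12 mm thick, free at its top (z 206), down to z 144 where an arm holds it to the second leaf. It stands 45 mm off that leaf's face. At door angle q it is at x = -60 - 55*sin(q) - 56*cos(q), y = -140 + 225*cos(q) + 56*sin(q) mm in the cupboard's frame.
- grip: The same handle as a body (steel post and its arm); its origin lies in the hinge plane of the second leaf, 85 mm from the fold and 55 mm from the free end, at z 150 mm.
- cradle: Black cradle, fixed on the cupboard floor, same yaw. Origin: underside centre of its cell block. The block's upper face slopes 40 deg down to the front: normal (-0.643, 0, 0.766), uphill (0.766, 0, 0.643), centre 51 mm above the origin, 76 (uphill) x 45 (y) mm. Pocket in its middle: 54 uphill x 19 mm in y. The lever stands 50 mm to its +y side, on two aluminium cheeks.
- cell_mid (a point): Centre of the cell pack: rigid orange block, one end grey, 50 (x, length) x 16 (y) x 18 mm (z), about 40 g, loose. At the start it lies in the cradle's pocket, length uphill, z along the face's normal, top 1.5 mm below the face. With the lever fully down it has risen 17 mm along the normal and stands out 15.5 mm, kept from sliding by end lips.
- lever (a joint): Angle (rad) of the red ejector lever: 0 raised, 0.5 fully pressed (stop). It lifts the cell by 34 mm per rad and stays where it is left (about 2 N at the pad).
- lever_pad (a point): Centre of the upper face of the red thumb pad, 22 x 22 mm, at the front end of the ejector lever, which turns about a y axis at x 11.4, y 50, z 76 mm of the cradle, 45 mm uphill of the pad. The pad goes about 22 mm down against the face's normal; parallel to the face at half travel.
- tray: Grey open tray, fixed on the table in front of the cupboard, 80 (x) x 110 (y) x 20 mm high, walls and floor 4 mm. Origin: centre of its underside.
- glue_bottle: White glue bottle with yellow label, loose, 35 mm across and 98 mm high, standing about 85 mm to the +y side of the tray's centre. Origin: centre of its underside. Not to be disturbed.
- tape_a: Roll of brown tape, 92 mm across, 48 mm high, loose on the cupboard's roof. Origin: centre of its underside. Not to be disturbed.
- screwdriver_1: Red precision screwdriver lying on the table, 163 x 13 x 13 mm, loose; origin under its handle end part, the door passes over it. Not to be disturbed.
- screwdriver_2: Blue precision screwdriver lying on the table, 148 x 13 x 13 mm, loose; the door passes over it. Not to be disturbed.
- side_cutters: Blue-handled side cutters lying behind the cupboard, 120 x 49 x 12 mm, loose; origin at the underside centre. Not to be disturbed.

How it is judged:
By the outcome, as a careful person would: the job done as asked, in the order asked, and still so for the second after the job is handed in, with the robot touching nothing.
It also fails if it takes over 64 s, if anything falls off the work surface, if the arm or the gripper's body presses on something with over 40 N, if the wrist force passes 120 N, or if a joint passes its speed limit or range.

ROBOT

A 7-joint arm with a two-finger parallel gripper is mounted at the origin on a cart in front of the work surface, level with it; the furniture and walls round the work are solid. World frame = base frame: x ahead of the robot, y to its left, z up, the work surface at z = 0. Lengths are in m, angles in rad, forces in N, time in s.
With the tool pointing down it reaches from about 0.4 to 0.85 m from the base axis. Payload 10.4 kg.
Tool frame: the origin (TCP) lies on the centre line of the jaws, within the pads' length; the fingertips stand 11 mm ahead of it and the grasp point (between the pads) lies 8 mm behind it (manip.finger_overhang is the distance from the TCP to the fingertips, in m); z points along the fingers, y is the line along which they close (so a half turn about z gives the same grasp; the last joint's range is limited). The gripper opens to 85 mm and grips with 20 to 120 N. Pads are 22 mm wide; open, the fingers measure 114 mm over their backs; the gripper's body (76 mm by 85 mm) begins 54 mm behind the grasp point. The pads swing forward as they close: fully open they stand 13 mm farther back than shut.
Start: joints at [-1.204, 0.332, -0.065, 1.46, 0.022, 1.35, -0.088], TCP at [0.237, 0.578, 0.242] pointing down, gripper open.
Joint ranges: [-2.6, 2.6], [-0.5, 2.12], [-1.47, 1.34], [0.16, 2.42], [-1.27, 4.41], [0.06, 2.06], [-2.6, 2.6]. Speed limits (rad/s): [2.22, 2.22, 2.79, 2.79, 3.14, 3.14, 3.14].

INTERFACE

Orientations are given as a unit quaternion [x, y, z, w].
In Python, from workcell import manip, imaging, workorder gives the robot as it stands.
- The arm moves only by the tool jog_arm, never from a script. Its argument "deltas" is a list of rows, each an object with "gripper": the opening, from 0 (shut) to 1 (fully open); "offset": the shift along the tool's x, y, z in m, a list of three; "rotation": the turn, a rotation vector about the tool's x, y, z in degrees, a list of three. In form: [{"gripper": gripper, "offset": [tx, ty, tz], "rotation": [ax, ay, az]}, ...]. A call has 1 to 20 rows; each row shifts and turns the commanded pose from where the row before left it, along the tool's axes as they then stand; what a row does not reach is not made up. A row lasts 1/10 s, in which the tool goes at most 50 mm and 8.59 degrees, less where a joint would pass 70% of its speed; a pose out of reach is approached as far as the arm can. A call with a gripper value outside its range is refused whole. The fingers move at their own pace and stop on an object; "newtons" is the grip in N (left out, the last holds). Time passes only in rows, so rows that do not move let the fingers close. It gives the time, the measured TCP pose, the force, the opening and the grip force at its end, in the units of the state.
- manip.get_obs(): the state, without advancing time (a new reading comes with each control period).
- imaging.camera(name): name is "side" or "top"; returns the picture (480x640x3 uint8, blue, green, red); there is no depth.
- imaging.camera_model(name): a dict with "camera_matrix" (3x3 intrinsics, pixels), "world_to_cam" (4x4, takes a point from world to camera coordinates). Camera axes: x right, y up, looking along -z (the intrinsics and any distortion apply to the point x, -y, -z); pixel columns grow to the right and rows downward; lengths in m; the calibration is good to about 2 mm. A picture is of the moment at which its call begins. camera_model takes no time and is no camera call.
- workorder.hand_in(): hands the job in; it is judged then, once.
The state is a dict: "clock": time; "joint_pos": joint angles; "joint_velocities": joint speeds; "tau": joint torques, N m; "position": TCP position; "ee_rot": TCP orientation; "ft_force": force on the tool from outside, world axes, zero at the start; "torque": the same for the moment, N m; "grip_width": opening from 0.0 (shut) to 1.0 (fully open); "grasp_force": force on a finger pad.
Only numpy, scipy, OpenCV 4.12 (cv2) and the standard library are available. Lean on these libraries where they do the work, as an engineer would, in place of code of your own. Each camera call takes 0.05 s, during which the arm holds its last target. There are 200 camera calls.

## Working session

There is one attempt and no reset: what is moved stays moved. The work goes in short steps, Python scripts to look and compute and a tool call to move; the robot and the scene stay as the last step left them, time stands still between calls to the robot, and variables do not carry over. Pictures are saved under pics/ and viewed, at most 10 in all, crops included, and the job is handed in when it is done.

Besides the shell and the picture viewer there is one more tool, called by a JSON object that holds its "name" and its "arguments", one argument or row to a line. jog_arm: Moves the arm, as the interface text tells. Its arguments: {"type":"object","properties":{"deltas":{"type":"array","items":{"type":"object","properties":{"gripper":{"type":"number"},"offset":{"type":"array","items":{"type":"number"}},"rotation":{"type":"array","items":{"type":"number"}}}}},"newtons":{"type":"number"}},"required":["deltas"]}

```bash
ls; mkdir -p pics; python3 - <<'E'
from workcell import manip, imaging
import cv2, numpy as np
np.set_printoptions(precision=4,suppress=True)
for n in ("side","top"):
    im=imaging.camera(n); cv2.imwrite(f"pics/{n}0.png",im)
    m=imaging.camera_model(n); print(n,m)
print(manip.get_obs(), manip.finger_overhang)
E
```

```text
pics
side {'camera_matrix': array([[578.6449,   0.    , 321.6001],
       [  0.    , 578.6449, 231.68  ],
       [  0.    ,   0.    ,   1.    ]]), 'world_to_cam': array([[-0.5921, -0.8056, -0.0217,  0.0855],
       [ 0.4789, -0.3734,  0.7945, -0.457 ],
       [-0.6481,  0.46  ,  0.6069, -0.9013],
       [ 0.    ,  0.    ,  0.    ,  1.    ]])}
top {'camera_matrix': array([[595.7982,   0.    , 317.1059],
       [  0.    , 595.7982, 236.5513],
       [  0.    ,   0.    ,   1.    ]]), 'world_to_cam': array([[-0.0492, -0.9987,  0.0108, -0.2351],
       [ 0.7688, -0.0309,  0.6388, -0.4851],
       [-0.6376,  0.0397,  0.7693, -1.0104],
       [ 0.    ,  0.    ,  0.    ,  1.    ]])}
{'clock': 0.1, 'joint_pos': array([-1.2036,  0.3328, -0.0647,  1.4609,  0.0216,  1.3499, -0.0885]), 'joint_velocities': array([ 0.0001, -0.0023,  0.0013, -0.0021,  0.001 , -0.0015, -0.0004]), 'tau': array([  0.0008, -62.674 ,   0.0487, -39.2438,   0.0163,   0.0069,
        -0.    ]), 'position': array([0.2374, 0.5778, 0.2416]), 'ee_rot': array([ 0.1937,  0.9811, -0.0006, -0.0001]), 'ft_force': array([-0.6847, -0.6166,  0.8531]), 'torque': array([0.0208, 0.0259, 0.053 ]), 'grasp_force': 0.0, 'grip_width': 1.0010084353287727} 0.011
```

View pics/side0.png

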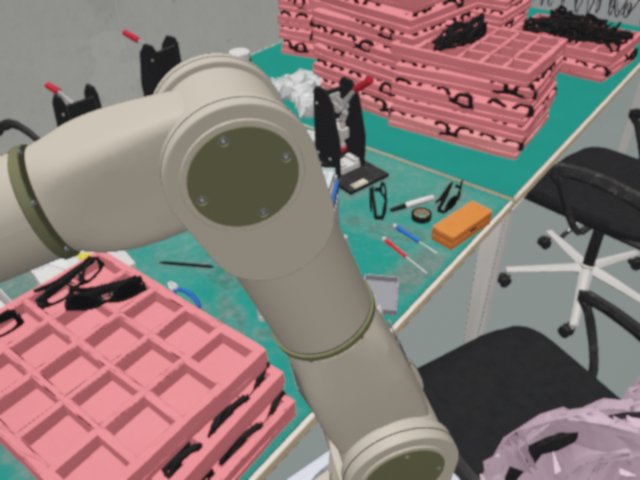

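View pics/top0.png

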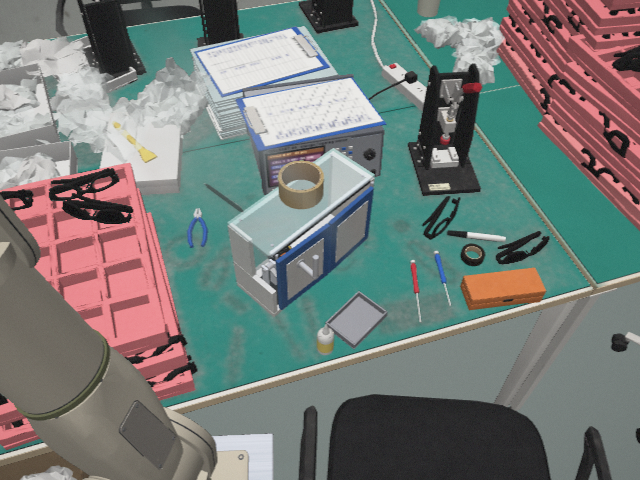

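The top view shows the cupboard at about (230–375, 150–310), with the handle near (308,262), the tray at (357,319), the bottle at (325,340) and the screwdrivers at (416,290) and (442,278). In the side view the arm hides most of this.

```bash
python3 - <<'E'
import cv2
im=cv2.imread("pics/top0.png")[140:350,220:460]
cv2.imwrite("pics/c1.png",cv2.resize(im,(800,700)[:2] if 0 else (686,600),interpolation=cv2.INTER_CUBIC))
E
```

```text
(no output)
```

View pics/c1.png

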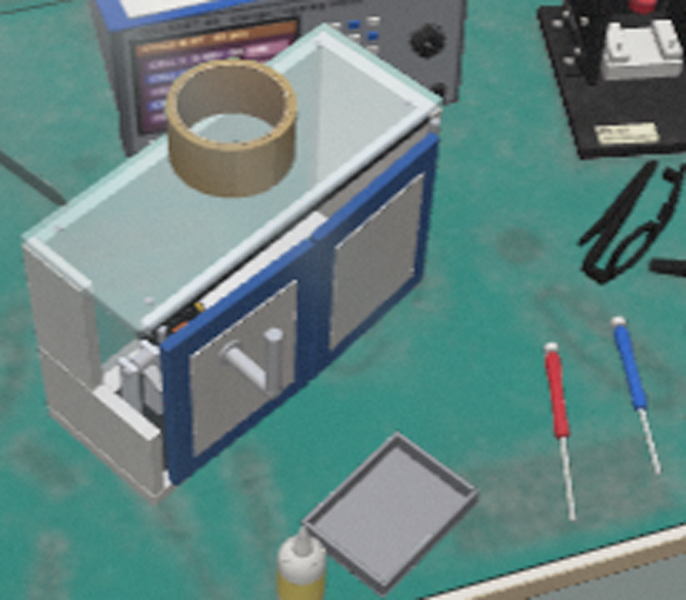

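The crop shows roof corners at about (25,237), (322,26), (438,100) and (145,325). The handle top is at (274,331), the tray rim corners are at (398,433), (477,492), (384,592) and (304,523), and the bottle stands by the tray's left corner.

```bash
cat > h.py <<'E'
import numpy as np, cv2
from scipy.spatial.transform import Rotation as R
from workcell import manip, imaging
np.set_printoptions(precision=4,suppress=True)
D=np.diag([1,-1,-1.])
def ray(cam,px):
    m=imaging.camera_model(cam);K=m["camera_matrix"];T=m["world_to_cam"]
    d=T[:3,:3].T@D@np.linalg.solve(K,[px[0],px[1],1]); c=-T[:3,:3].T@T[:3,3]
    return c,d/np.linalg.norm(d)
def onz(cam,px,z):
    c,d=ray(cam,px); return c+d*(z-c[2])/d[2]
def proj(cam,p):
    m=imaging.camera_model(cam);K=m["camera_matrix"];T=m["world_to_cam"]
    q=K@(D@(T[:3,:3]@np.asarray(p)+T[:3,3])); return q[:2]/q[2]
E
python3 - <<'E'
from h import *
u=lambda p:(p[0]/2.858+220,p[1]/2.857+140)
print("cams",ray("top",(320,240)),ray("side",(320,240)))
roof=[onz("top",u(p),.215) for p in [(25,240),(322,26),(438,102),(143,327)]]
print(np.array(roof)); r=np.array(roof)
for i in range(4): print(np.linalg.norm(r[i]-r[(i+1)%4]), np.degrees(np.arctan2(*(r[(i+1)%4]-r[i])[1::-1])))
print("centre",r.mean(0))
print("handle",onz("top",u((274,331)),.206))
t=np.array([onz("top",u(p),.02) for p in [(398,433),(477,492),(384,592),(304,523)]])
print(t,t.mean(0))
for i in range(4): print(np.linalg.norm(t[i]-t[(i+1)%4]), np.degrees(np.arctan2(*(t[(i+1)%4]-t[i])[1::-1])))
print("bottle top",onz("top",u((304,533)),.098))
print("doorcorner",onz("top",u((174,484)),.026))
for p in [(552,346),(562,435),(572,519),(619,320),(640,407),(658,472)]: print("sd",onz("top",u(p),.008))
E
```

```text
cams (array([-0.2829, -0.2097,  1.0897]), array([ 0.6329, -0.0444, -0.7729])) (array([-0.3147,  0.3128,  0.9119]), array([ 0.6428, -0.4524, -0.6182]))
[[ 0.4806 -0.0852  0.215 ]
 [ 0.6876 -0.3008  0.215 ]
 [ 0.6024 -0.3801  0.215 ]
 [ 0.4024 -0.1652  0.215 ]]
0.2988516407092503 -46.1567636574815
0.11643433610819785 -137.0523160889919
0.2935387500547662 132.93655950855342
0.11183092557333046 45.652009359841266
centre [ 0.5432 -0.2328  0.215 ]
handle [ 0.4026 -0.2506  0.206 ]
[[ 0.4451 -0.3486  0.02  ]
 [ 0.3901 -0.4021  0.02  ]
 [ 0.31   -0.3259  0.02  ]
 [ 0.369  -0.2726  0.02  ]] [ 0.3786 -0.3373  0.02  ]
0.0767085603288519 -135.80082611871802
0.1105872866562607 136.42980372711364
0.07948648072382744 42.0672729456392
0.10755820960366375 -44.95840394510488
bottle top [ 0.3137 -0.2676  0.098 ]
doorcorner [ 0.4027 -0.1785  0.026 ]
sd [ 0.5319 -0.4814  0.008 ]
sd [ 0.4462 -0.476   0.008 ]
sd [ 0.3713 -0.4717  0.008 ]
sd [ 0.5561 -0.5398  0.008 ]
sd [ 0.4698 -0.5409  0.008 ]
sd [ 0.4096 -0.5434  0.008 ]
```

```bash
cat >> h.py <<'E'
YAW=np.radians(43.5); C0=np.array([.543,-.233,0.])
def cw(x,y,z): # cupboard mm -> world m
    c,s=np.cos(YAW),np.sin(YAW); return C0+np.array([c*x-s*y,s*x+c*y,z])/1000
def sim(rows,p=None,q=None):
    o=manip.get_obs(); p=np.array(o["position"] if p is None else p); q=R.from_quat(o["ee_rot"]) if q is None else q
    for off,rot in rows:
        p=p+q.apply(off); q=q*R.from_rotvec(rot,degrees=True)
    return p,q
def yawy(q): v=q.apply([0,1,0]); return np.degrees(np.arctan2(v[1],v[0]))
def tool(target):  # offset from now in tool axes
    o=manip.get_obs(); return R.from_quat(o["ee_rot"]).inv().apply(np.array(target)-o["position"])
E
python3 - <<'E'
from h import *
rows=[([0,0,-.05],[0,0,0])]*2+[([-.048,-.007,0],[0,0,5])]*18
p,q=sim(rows); print(p,yawy(q),np.hypot(*p[:2]),np.degrees(np.arctan2(p[1],p[0])))
for z in (.3,): print(cw(-116,85,z))
print("remaining in tool", q.inv().apply(cw(-116,85,300)-p))
# tape centre from colour mask, top ring
im=cv2.imread("pics/top0.png");hsv=cv2.cvtColor(im,cv2.COLOR_BGR2HSV)
m=cv2.inRange(hsv,(10,50,60),(25,200,230));m[:140]=0;m[215:]=0;m[:,:270]=0;m[:,335:]=0
ys,xs=np.nonzero(m);print(xs.min(),xs.max(),ys.min(),ys.max()); print(onz("top",((xs.min()+xs.max())/2,ys.min()+14),.263))
E
```

```text
[ 0.4656 -0.1746  0.3424] -22.332997090653613 0.4972634414598225 -20.551969723376942
[ 0.4003 -0.2512  0.0003]
remaining in tool [-0.0956 -0.0313  0.0425]
270 323 147 208
[ 0.6016 -0.2206  0.263 ]
```

{"name": "jog_arm", "arguments": {
  "deltas": [
    {"gripper": 1,"offset": [0,0,-0.05],"rotation": [0,0,0]},
    {"gripper": 1,"offset": [0,0,-0.05],"rotation": [0,0,0]},
    {"gripper": 1,"offset": [-0.048,-0.007,0],"rotation": [0,0,5]},
    {"gripper": 1,"offset": [-0.048,-0.007,0],"rotation": [0,0,5]},
    {"gripper": 1,"offset": [-0.048,-0.007,0],"rotation": [0,0,5]},
    {"gripper": 1,"offset": [-0.048,-0.007,0],"rotation": [0,0,5]},
    {"gripper": 1,"offset": [-0.048,-0.007,0],"rotation": [0,0,5]},
    {"gripper": 1,"offset": [-0.048,-0.007,0],"rotation": [0,0,5]},
    {"gripper": 1,"offset": [-0.048,-0.007,0],"rotation": [0,0,5]},
    {"gripper": 1,"offset": [-0.048,-0.007,0],"rotation": [0,0,5]},
    {"gripper": 1,"offset": [-0.048,-0.007,0],"rotation": [0,0,5]},
    {"gripper": 1,"offset": [-0.048,-0.007,0],"rotation": [0,0,5]},
    {"gripper": 1,"offset": [-0.048,-0.007,0],"rotation": [0,0,5]},
    {"gripper": 1,"offset": [-0.048,-0.007,0],"rotation": [0,0,5]},
    {"gripper": 1,"offset": [-0.048,-0.007,0],"rotation": [0,0,5]},
    {"gripper": 1,"offset": [-0.048,-0.007,0],"rotation": [0,0,5]},
    {"gripper": 1,"offset": [-0.048,-0.007,0],"rotation": [0,0,5]},
    {"gripper": 1,"offset": [-0.048,-0.007,0],"rotation": [0,0,5]},
    {"gripper": 1,"offset": [-0.048,-0.007,0],"rotation": [0,0,5]},
    {"gripper": 1,"offset": [-0.048,-0.007,0],"rotation": [0,0,5]}
  ],
  "newtons": 30
}}

```text
clock: 2.1
position: [0.4647, -0.1762, 0.342]
ee_rot: [0.832, 0.555, -0.0, -0.0]
ft_force: [0.1, -0.7, 0.1]
grip_width: 1.0
grasp_force: 0.0
```

{"name": "jog_arm", "arguments": {
  "deltas": [
    {"gripper": 1,"offset": [-0.0465,-0.015,0],"rotation": [0,0,0]},
    {"gripper": 1,"offset": [-0.0465,-0.015,0],"rotation": [0,0,0]},
    {"gripper": 1,"offset": [0,0,0.024],"rotation": [0,0,8]},
    {"gripper": 1,"offset": [0,0,0.024],"rotation": [0,0,8]},
    {"gripper": 1,"offset": [0,0,0.024],"rotation": [0,0,8.2]},
    {"gripper": 1,"offset": [0,0,0],"rotation": [0,0,0]}
  ]
}}

```text
clock: 2.7
position: [0.401, -0.2483, 0.2677]
ee_rot: [0.929, 0.369, -0.002, -0.002]
ft_force: [-0.2, 0.4, 0.3]
grip_width: 1.002
grasp_force: 0.0
```

```bash
python3 - <<'E'
from h import *
o=manip.get_obs();print(o["position"],yawy(R.from_quat(o["ee_rot"])),o["joint_pos"])
a=imaging.camera("side");b=imaging.camera("top")
cv2.imwrite("pics/s2f.png",a);cv2.imwrite("pics/t2f.png",b)
def crop(im,c,w,h,k):
    x,y=int(c[0]-w/2),int(c[1]-h/2);x=max(x,0);y=max(y,0);print("crop origin",x,y,k);return cv2.resize(im[y:y+h,x:x+w],None,fx=k,fy=k,interpolation=cv2.INTER_CUBIC)
A=crop(a,proj("side",cw(-60,20,150)),200,300,2);B=crop(b,proj("top",cw(-60,20,150)),200,300,2)
cv2.imwrite("pics/m2.png",np.hstack([A,B]));print(A.shape,B.shape)
print(proj("side",cw(-116,85,206)),proj("top",cw(-116,85,206)))
E
```

```text
[ 0.401  -0.2483  0.2677] -46.67827318412179 [-0.2615 -0.0658  0.6996  1.8374  0.0439  1.3595 -0.3871]
crop origin 223 85 2
crop origin 218 90 2
(600, 400, 3) (600, 400, 3)
[344.8751 235.6197] [316.2281 256.8011]
```

View pics/m2.png

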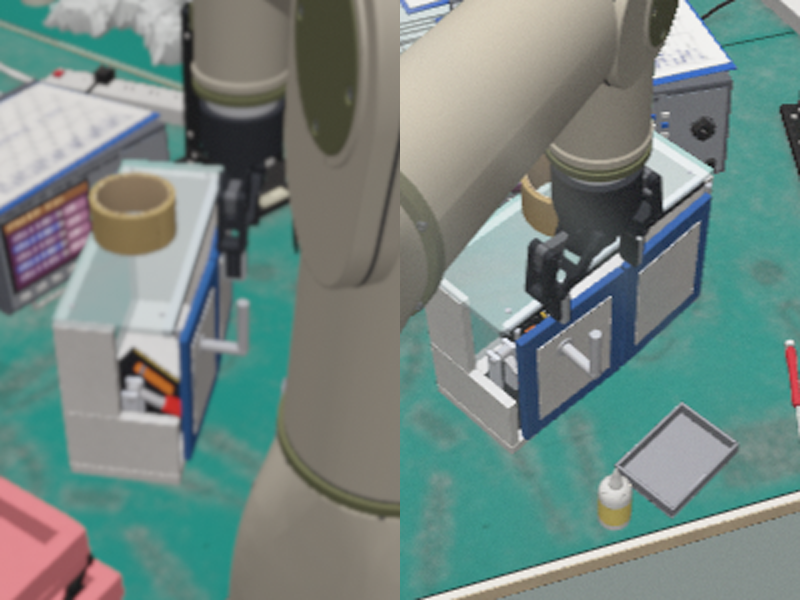

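The handle top appears at side (344,236) and top (315.5,256.5). That is within 1 px of the prediction, so the cupboard pose is good. The gripper is above the post, so I'll lower it and close.

{"name": "jog_arm", "arguments": {
  "deltas": [
    {"gripper": 1,"offset": [-0.002,0.002,0.03],"rotation": [0,0,0]},
    {"gripper": 1,"offset": [0,0,0.03],"rotation": [0,0,0]},
    {"gripper": 1,"offset": [0,0,0.03],"rotation": [0,0,0]},
    {"gripper": 0.5,"offset": [0,0,0],"rotation": [0,0,0]},
    {"gripper": 0.2,"offset": [0,0,0],"rotation": [0,0,0]},
    {"gripper": 0,"offset": [0,0,0],"rotation": [0,0,0]},
    {"gripper": 0,"offset": [0,0,0],"rotation": [0,0,0]},
    {"gripper": 0,"offset": [0,0,0],"rotation": [0,0,0]},
    {"gripper": 0,"offset": [0,0,0],"rotation": [0,0,0]}
  ],
  "newtons": 30
}}

```text
clock: 3.7
position: [0.4027, -0.2508, 0.1811]
ee_rot: [0.929, 0.371, 0.0, -0.001]
ft_force: [-3.7, 7.0, 7.0]
grip_width: 0.131
grasp_force: 29.2
```

```bash
python3 - <<'E'
from h import *
q=np.r_[np.linspace(0,1.5,21)]
P=np.c_[-60-55*np.sin(q)-56*np.cos(q), -(-140+225*np.cos(q)+56*np.sin(q))]
for d in np.diff(np.round(P*2)/2,axis=0)/1000: print(list(d))
E
```

```text
[np.float64(-0.004), np.float64(-0.0035)]
[np.float64(-0.0035), np.float64(-0.0025)]
[np.float64(-0.0035), np.float64(-0.001)]
[np.float64(-0.003), np.float64(0.0005)]
[np.float64(-0.0025), np.float64(0.0015)]
[np.float64(-0.002), np.float64(0.003)]
[np.float64(-0.0015), np.float64(0.004)]
[np.float64(-0.0015), np.float64(0.0055)]
[np.float64(-0.0005), np.float64(0.007)]
[np.float64(-0.0005), np.float64(0.0075)]
[np.float64(0.0), np.float64(0.009)]
[np.float64(0.0005), np.float64(0.0105)]
[np.float64(0.001), np.float64(0.011)]
[np.float64(0.0015), np.float64(0.012)]
[np.float64(0.0015), np.float64(0.013)]
[np.float64(0.0025), np.float64(0.014)]
[np.float64(0.0025), np.float64(0.0145)]
[np.float64(0.003), np.float64(0.015)]
[np.float64(0.0035), np.float64(0.016)]
[np.float64(0.0035), np.float64(0.016)]
```

{"name": "jog_arm", "arguments": {
  "deltas": [
    {"gripper": 0,"offset": [-0.004,-0.0035,0],"rotation": [0,0,0]},
    {"gripper": 0,"offset": [-0.0035,-0.0025,0],"rotation": [0,0,0]},
    {"gripper": 0,"offset": [-0.0035,-0.001,0],"rotation": [0,0,0]},
    {"gripper": 0,"offset": [-0.003,0.0005,0],"rotation": [0,0,0]},
    {"gripper": 0,"offset": [-0.0025,0.0015,0],"rotation": [0,0,0]},
    {"gripper": 0,"offset": [-0.002,0.003,0],"rotation": [0,0,0]},
    {"gripper": 0,"offset": [-0.0015,0.004,0],"rotation": [0,0,0]},
    {"gripper": 0,"offset": [-0.0015,0.0055,0],"rotation": [0,0,0]},
    {"gripper": 0,"offset": [0,0,0],"rotation": [0,0,0]}
  ]
}}

```text
clock: 4.6
position: [0.3933, -0.2716, 0.181]
ee_rot: [0.929, 0.371, 0.001, 0.0]
ft_force: [3.9, 3.5, 1.9]
grip_width: 0.134
grasp_force: 29.8
```

```bash
python3 - <<'E'
from h import *
o=manip.get_obs();c,s=np.cos(YAW),np.sin(YAW);d=(o["position"]-C0)*1000
print(c*d[0]+s*d[1],-s*d[0]+c*d[1],o["grasp_force"],o["grip_width"],o["ft_force"])
q=.6;print(-60-55*np.sin(q)-56*np.cos(q), (-140+225*np.cos(q)+56*np.sin(q)))
E
```

```text
-135.16552678719637 75.0272996821617 29.81888473033905 0.13368516393740112 [3.9196 3.538  1.8657]
-137.2741304716689 77.32049186479959
```

{"name": "jog_arm", "arguments": {
  "deltas": [
    {"gripper": 0,"offset": [-0.0005,0.007,0],"rotation": [0,0,0]},
    {"gripper": 0,"offset": [-0.0005,0.0075,0],"rotation": [0,0,0]},
    {"gripper": 0,"offset": [0,0.009,0],"rotation": [0,0,0]},
    {"gripper": 0,"offset": [0.0005,0.0105,0],"rotation": [0,0,0]},
    {"gripper": 0,"offset": [0.001,0.011,0],"rotation": [0,0,0]},
    {"gripper": 0,"offset": [0.0015,0.012,0],"rotation": [0,0,0]},
    {"gripper": 0,"offset": [0.0015,0.013,0],"rotation": [0,0,0]},
    {"gripper": 0,"offset": [0.0025,0.014,0],"rotation": [0,0,0]},
    {"gripper": 0,"offset": [0.0025,0.0145,0],"rotation": [0,0,0]},
    {"gripper": 0,"offset": [0.003,0.015,0],"rotation": [0,0,0]},
    {"gripper": 0,"offset": [0.0035,0.016,0],"rotation": [0,0,0]},
    {"gripper": 0,"offset": [0.0035,0.016,0],"rotation": [0,0,0]},
    {"gripper": 0,"offset": [0,0.002,0],"rotation": [0,0,0]},
    {"gripper": 0,"offset": [0,0,0],"rotation": [0,0,0]}
  ]
}}

```text
clock: 6.0
position: [0.5058, -0.3647, 0.1806]
ee_rot: [0.929, 0.371, -0.001, -0.003]
ft_force: [-13.1, 16.0, 16.9]
grip_width: 0.131
grasp_force: 32.4
```

```bash
python3 - <<'E'
from h import *
o=manip.get_obs();c,s=np.cos(YAW),np.sin(YAW);d=(o["position"]-C0)*1000
print(c*d[0]+s*d[1],-s*d[0]+c*d[1],o["grasp_force"],o["grip_width"],o["ft_force"])
for q in (1.4,1.45,1.5):print(-60-55*np.sin(q)-56*np.cos(q), (-140+225*np.cos(q)+56*np.sin(q)))
E
```

```text
-117.69155770814204 -69.94315952675282 32.35328882932663 0.13146722280917625 [-13.0703  15.9973  16.8784]
-123.7178951517788 -46.572207968092
-121.34736959163989 -57.29494939423756
-118.82350755661436 -68.2244103749398
```

The door is against its stop: the handle reads x −118, y −70 mm, and the reaction force rose. I'll release, lift and swing left for a clear view.

{"name": "jog_arm", "arguments": {
  "deltas": [
    {"gripper": 0.4,"offset": [0,0,0],"rotation": [0,0,0]},
    {"gripper": 0.4,"offset": [0,0,0],"rotation": [0,0,0]},
    {"gripper": 0.4,"offset": [0,0,0],"rotation": [0,0,0]},
    {"gripper": 0.4,"offset": [0,0,-0.02],"rotation": [0,0,0]},
    {"gripper": 0.4,"offset": [0,0,-0.04],"rotation": [0,0,0]},
    {"gripper": 0.4,"offset": [0,0,-0.05],"rotation": [0,0,0]},
    {"gripper": 0.4,"offset": [0,0,-0.05],"rotation": [0,0,0]},
    {"gripper": 0.4,"offset": [-0.02,-0.04,0],"rotation": [0,0,0]},
    {"gripper": 0.4,"offset": [-0.02,-0.04,0],"rotation": [0,0,0]},
    {"gripper": 0.4,"offset": [0,-0.05,0],"rotation": [0,0,0]},
    {"gripper": 0.2,"offset": [0,-0.05,0],"rotation": [0,0,0]},
    {"gripper": 0.2,"offset": [0,-0.05,0],"rotation": [0,0,0]},
    {"gripper": 0,"offset": [0.035,-0.035,0],"rotation": [0,0,0]},
    {"gripper": 0,"offset": [0.035,-0.035,0],"rotation": [0,0,0]},
    {"gripper": 0,"offset": [0.035,-0.035,0],"rotation": [0,0,0]},
    {"gripper": 0,"offset": [0.035,-0.035,0],"rotation": [0,0,0]},
    {"gripper": 0,"offset": [0.035,-0.035,0],"rotation": [0,0,0]},
    {"gripper": 0,"offset": [0,0,0],"rotation": [0,0,0]}
  ]
}}

```text
clock: 7.8
position: [0.3302, 0.0215, 0.3407]
ee_rot: [0.928, 0.373, 0.0, -0.0]
ft_force: [-0.1, -0.6, 0.2]
grip_width: -0.004
grasp_force: 0.0
```

```bash
python3 - <<'E'
from h import *
o=manip.get_obs();print(o["position"],o["joint_pos"],o["ft_force"])
a=imaging.camera("side");b=imaging.camera("top")
cv2.imwrite("pics/s3f.png",a);cv2.imwrite("pics/t3f.png",b)
def crop(im,c,w,h,k):
    x,y=max(int(c[0]-w/2),0),max(int(c[1]-h/2),0);print("crop origin",x,y,k);return cv2.resize(im[y:y+h,x:x+w],None,fx=k,fy=k,interpolation=cv2.INTER_CUBIC)
A=crop(a,proj("side",cw(-60,20,100)),133,200,3);B=crop(b,proj("top",cw(-60,0,100)),133,200,3)
cv2.imwrite("pics/m3.png",np.hstack([A,B]));print(A.shape,B.shape)
E
```

```text
[0.3302 0.0215 0.3407] [-0.3882 -0.388   0.1321  1.9546  0.0493  1.5719 -1.0711] [-0.1186 -0.6166  0.1638]
crop origin 257 153 3
crop origin 257 150 3
(600, 399, 3) (600, 399, 3)
```

View pics/m3.png

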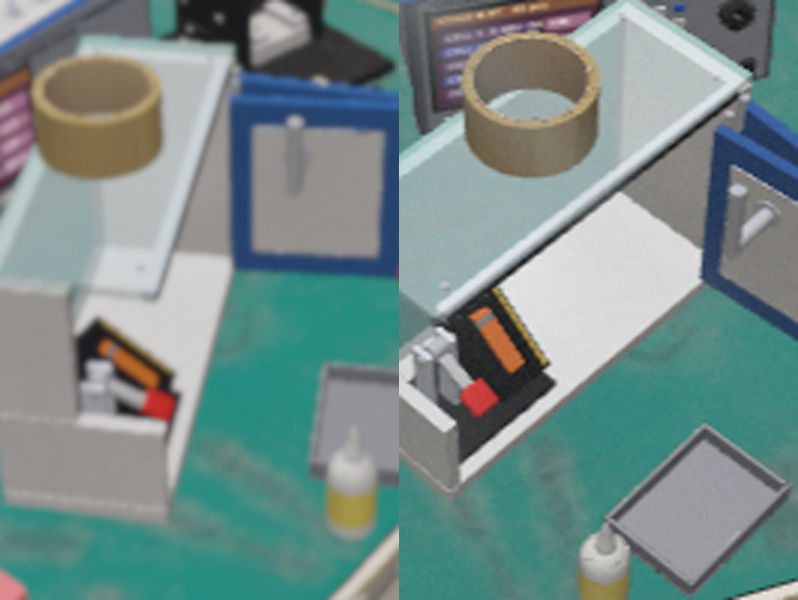

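The door stands folded with the handle clear. The red pad is at side crop (158,402) and top crop (479,397), and the orange cell is at side (130,364) and top (500,342), with its uphill end grey. Next I triangulate these using colour masks.

```bash
cat >> h.py <<'E'
def tri(pa,pb):
    c1,d1=ray("side",pa);c2,d2=ray("top",pb)
    t=np.linalg.lstsq(np.c_[d1,-d2],c2-c1,rcond=None)[0]; a,b=c1+d1*t[0],c2+d2*t[1]
    return (a+b)/2,np.linalg.norm(a-b)
def wc(p): c,s=np.cos(YAW),np.sin(YAW); d=(np.asarray(p)-C0)*1000; return np.array([c*d[0]+s*d[1],-s*d[0]+c*d[1],d[2]])
def blob(im,lo,hi,box):
    m=cv2.inRange(cv2.cvtColor(im,cv2.COLOR_BGR2HSV),lo,hi); k=np.zeros_like(m);x,y,X,Y=box;k[y:Y,x:X]=m[y:Y,x:X]
    n,l,st,ce=cv2.connectedComponentsWithStats(k); i=1+st[1:,4].argmax(); return ce[i],st[i],l==i
E
python3 - <<'E'
from h import *
S=cv2.imread("pics/s3f.png");T=cv2.imread("pics/t3f.png")
bs=(280,250,330,300);bt=(265,240,310,295)
for nm,lo,hi in (("red",(0,170,90),(6,255,255)),("orange",(8,150,100),(18,255,255))):
    a=blob(S,lo,hi,bs);b=blob(T,lo,hi,bt);p,e=tri(a[0],b[0]);print(nm,a[0],a[1],b[0],b[1],p,wc(p),e)
    for l in a[2],b[2]:
        y,x=np.nonzero(l);r=cv2.minAreaRect(np.c_[x,y].astype(np.float32));print(cv2.boxPoints(r).round(1).tolist())
f=lambda p,o:(p[0]/3+o[0],p[1]/3+o[1])
print("cell uphill end mid", wc(tri(f((103,344),(257,153)),f((483-0,313),(257-133,150)))[0]))
q=1.5;print("handle pred",proj("top",cw(-118.8,-68.2,206)),"seen",f((737-399,188),(257,150)), proj("side",cw(-118.8,-68.2,206)),f((294,121),(257,153)))
t=np.array([onz("top",f((x-399,y),(257,150)),.02) for x,y in [(704,428),(788,487),(692,588),(608,519)]]);print("tray",t.mean(0),wc(t.mean(0)))
# roof corner checks
print(wc(onz("side",f((155,292),(257,153)),.215)),wc(onz("side",f((234,48),(257,153)),.215)))
E
```

```text
red [309.8    287.2286] [305 282  10  11  70] [283.4634 281.7439] [278 276  12  12  82] [ 0.4374 -0.1862  0.0765] [-44.3842 106.6786  76.5374] 0.0006797510702029662
[[304.1000061035156, 289.79998779296875], [306.20001220703125, 281.29998779296875], [315.3999938964844, 283.6000061035156], [313.20001220703125, 292.1000061035156]]
[[277.0, 282.0], [283.5, 275.5], [290.0, 282.0], [283.5, 288.5]]
orange [302.1134 275.6186] [295 269  15  14  97] [290.9836 264.9262] [284 256  15  18 122] [ 0.4907 -0.2026  0.0628] [-17.0562  58.0648  62.8407] 0.0008135632730153473
[[293.20001220703125, 273.20001220703125], [296.5, 268.29998779296875], [311.0, 278.0], [307.79998779296875, 282.79998779296875]]
[[283.29998779296875, 259.5], [288.79998779296875, 255.8000030517578], [298.70001220703125, 270.5], [293.20001220703125, 274.20001220703125]]
cell uphill end mid [ 6.4449 53.1464 77.0109]
handle pred [370.3748 213.9564] seen (369.6666666666667, 212.66666666666666) [356.286  193.4616] (355.0, 193.33333333333334)
tray [ 0.3785 -0.3372  0.02  ] [-191.0248   37.6797   20.    ]
[-56.138  152.0616 215.    ] [ -58.6174 -148.6649  215.    ]
```

{"name": "jog_arm", "arguments": {
  "deltas": [
    {"gripper": 0,"offset": [-0.026,0.0385,0.005],"rotation": [0,0,0]},
    {"gripper": 0,"offset": [-0.026,0.0385,0.005],"rotation": [0,0,0]},
    {"gripper": 0,"offset": [-0.026,0.0385,0.005],"rotation": [0,0,0]},
    {"gripper": 0,"offset": [-0.026,0.0385,0.005],"rotation": [0,0,0]},
    {"gripper": 0,"offset": [-0.026,0.0385,0.005],"rotation": [0,0,0]},
    {"gripper": 0,"offset": [-0.026,0.0385,0.005],"rotation": [0,0,0]},
    {"gripper": 0,"offset": [-0.026,0.0385,0.005],"rotation": [0,0,0]},
    {"gripper": 0,"offset": [0,0,0],"rotation": [0,6.5,0]},
    {"gripper": 0,"offset": [0,0,0],"rotation": [0,6.5,0]},
    {"gripper": 0,"offset": [0,0,0],"rotation": [0,6.5,0]},
    {"gripper": 0,"offset": [0,0,0],"rotation": [0,6.5,0]},
    {"gripper": 0,"offset": [0,0,0],"rotation": [0,6.5,0]},
    {"gripper": 0,"offset": [0,0,0],"rotation": [0,6.5,0]},
    {"gripper": 0,"offset": [0,0,0],"rotation": [0,6.5,0]},
    {"gripper": 0,"offset": [0,0,0],"rotation": [0,6.5,0]},
    {"gripper": 0,"offset": [0,0,0],"rotation": [0,0,0]}
  ]
}}

```text
clock: 9.5
position: [0.3809, -0.3066, 0.3032]
ee_rot: [0.837, 0.328, 0.407, -0.163]
ft_force: [0.2, -1.2, -0.2]
grip_width: -0.001
grasp_force: 0.0
```

```bash
cat >> h.py <<'E'
def st():
    o=manip.get_obs();q=R.from_quat(o["ee_rot"]);m=R.from_euler("z",YAW).inv()*q
    print("cup pos",wc(o["position"]),"axes(cup)\n",m.as_matrix(),"\nj",o["joint_pos"],"F",R.from_euler("z",YAW).inv().apply(o["ft_force"]),o["clock"],o["grip_width"],o["grasp_force"])
E
python3 -c "
from h import *;st();print(tool(cw(-78.4,104,113.9)))"
```

```text
cup pos [-168.206    58.1996  303.2192] axes(cup)
 [[ 0.6158 -0.0087  0.7879]
 [-0.0092 -0.9999 -0.0039]
 [ 0.7879 -0.0049 -0.6158]] 
j [ 0.1475  0.2569  1.1094  1.8626 -1.0069  1.6973  0.6299] F [-0.6569 -1.0248 -0.1967] 9.5 -0.0005627981340636473 0.0
[-0.0943 -0.0457  0.1872]
```

{"name": "jog_arm", "arguments": {
  "deltas": [
    {"gripper": 0,"offset": [-0.019,-0.009,0.0375],"rotation": [0,0,0]},
    {"gripper": 0,"offset": [-0.019,-0.009,0.0375],"rotation": [0,0,0]},
    {"gripper": 0,"offset": [-0.019,-0.009,0.0375],"rotation": [0,0,0]},
    {"gripper": 0,"offset": [-0.019,-0.009,0.0375],"rotation": [0,0,0]},
    {"gripper": 0,"offset": [-0.019,-0.009,0.0375],"rotation": [0,0,0]},
    {"gripper": 0,"offset": [0,0,0],"rotation": [0,0,0]}
  ]
}}

```text
clock: 10.1
position: [0.4165, -0.2063, 0.1122]
ee_rot: [0.835, 0.333, 0.404, -0.165]
ft_force: [-0.7, -0.2, 1.1]
grip_width: 0.002
grasp_force: 0.0
```

```bash
python3 -c "
from h import *;st();print(tool(cw(-78.4,104,113.9)), tool(cw(-78.4+.643*60,104,113.9-.766*60)))
a=imaging.camera('side');b=imaging.camera('top')
A=a[153:353,257:390];B=b[150:350,257:390]
cv2.imwrite('pics/m4.png',cv2.resize(np.hstack([A,B]),None,fx=3,fy=3,interpolation=cv2.INTER_CUBIC))"
```

```text
cup pos [-73.3765 106.3973 112.2429] axes(cup)
 [[ 0.6181  0.0036  0.7861]
 [-0.0031 -1.      0.007 ]
 [ 0.7861 -0.0068 -0.6181]] 
j [ 0.1279  0.4299  0.9157  2.177  -1.234   1.4142  0.9383] F [-0.6424  0.3015  1.1043] 10.1 0.002016416322502288 0.0
[-0.0018  0.0024 -0.005 ] [-0.0141  0.0028  0.0537]
```

View pics/m4.png

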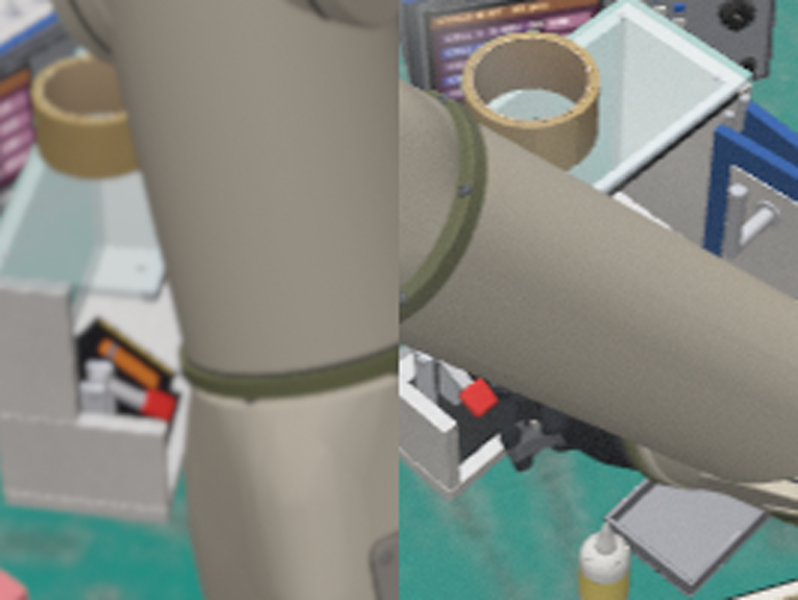

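The top view shows the red pad at (479,397) and the closed fingertips just in front of it at about (515,440). The forearm covers the cell. Joint 5 is near its limit, so I'll ease the tilt by 8° and advance.

{"name": "jog_arm", "arguments": {
  "deltas": [
    {"gripper": 0,"offset": [0,0,0],"rotation": [0,-4,0]},
    {"gripper": 0,"offset": [0,0.002,0],"rotation": [0,-4,0]},
    {"gripper": 0,"offset": [-0.001,0,0.015],"rotation": [0,0,0]},
    {"gripper": 0,"offset": [-0.001,0,0.015],"rotation": [0,0,0]},
    {"gripper": 0,"offset": [-0.001,0,0.01],"rotation": [0,0,0]},
    {"gripper": 0,"offset": [0,0,0],"rotation": [0,0,0]}
  ]
}}

```text
clock: 10.8
position: [0.4379, -0.1942, 0.0852]
ee_rot: [0.861, 0.343, 0.348, -0.139]
ft_force: [0.1, -0.4, -0.4]
grip_width: -0.004
grasp_force: 0.0
```

```bash
python3 -c "
from h import *;st()"
```

```text
cup pos [-49.5381 100.4409  85.1533] axes(cup)
 [[ 0.7192 -0.0008  0.6948]
 [-0.0003 -1.     -0.0008]
 [ 0.6948  0.0004 -0.7192]] 
j [-0.0059  0.397   0.9233  2.1887 -1.2032  1.2358  0.8389] F [-0.2193 -0.3103 -0.4457] 10.8 -0.004114741860171705 0.0
```

{"name": "jog_arm", "arguments": {
  "deltas": [
    {"gripper": 0,"offset": [-0.0005,-0.004,0.003],"rotation": [0,0,0]},
    {"gripper": 0,"offset": [-0.0005,0,0.005],"rotation": [0,0,0]},
    {"gripper": 0,"offset": [-0.0005,0,0.005],"rotation": [0,0,0]},
    {"gripper": 0,"offset": [0,0,0],"rotation": [0,0,0]}
  ]
}}

```text
clock: 11.2
position: [0.4404, -0.1852, 0.0738]
ee_rot: [0.861, 0.343, 0.348, -0.139]
ft_force: [1.2, 0.1, 1.0]
grip_width: 0.001
grasp_force: 0.0
```

```bash
python3 -c "
from h import *;st()"
```

```text
cup pos [-41.531  105.2739  73.8027] axes(cup)
 [[ 0.719  -0.0013  0.695 ]
 [-0.0018 -1.      0.0001]
 [ 0.695  -0.0013 -0.719 ]] 
j [ 0.0078  0.4036  0.8836  2.2041 -1.2255  1.2088  0.8531] F [ 0.9053 -0.7883  0.9697] 11.2 0.0013033246454395675 4.808688913726655e-06
```

{"name": "jog_arm", "arguments": {
  "deltas": [
    {"gripper": 0,"offset": [0,0,0.003],"rotation": [0,-3,0]},
    {"gripper": 0,"offset": [0,0,0.003],"rotation": [0,-1,0]},
    {"gripper": 0,"offset": [0,0,0.003],"rotation": [0,0,0]},
    {"gripper": 0,"offset": [0,0,0],"rotation": [0,0,0]}
  ]
}}

```text
clock: 11.6
position: [0.4438, -0.183, 0.0692]
ee_rot: [0.873, 0.347, 0.319, -0.127]
ft_force: [-26.7, -8.4, 33.7]
grip_width: 0.002
grasp_force: 20.9
```

```bash
python3 -c "
from h import *;st()
b=imaging.camera('top');a=imaging.camera('side')
B=b[225:305,250:350];A=a[225:305,250:350];cv2.imwrite('pics/m5.png',cv2.resize(np.hstack([A,B]),None,fx=4,fy=4,interpolation=cv2.INTER_CUBIC))
print(blob(b,(0,170,90),(6,255,255),(265,240,310,300))[:2]);print(blob(a,(0,170,90),(6,255,255),(280,250,330,300))[:2]);print(blob(a,(8,150,100),(18,255,255),(280,240,330,300))[:2])"
```

```text
cup pos [-37.5438 104.5242  69.2497] axes(cup)
 [[ 0.764  -0.0033  0.6452]
 [-0.0026 -1.     -0.0021]
 [ 0.6452 -0.0001 -0.764 ]] 
j [-0.0625  0.3758  0.9076  2.2045 -1.1776  1.1383  0.7815] F [-25.159   12.303   33.6911] 11.6 0.0021838656285340856 20.89077014476061
(array([274.3333, 282.6667]), array([274, 282,   2,   2,   3], dtype=int32))Traceback (most recent call last):
  File "<string>", line 5, in <module>
    print(blob(b,(0,170,90),(6,255,255),(265,240,310,300))[:2]);print(blob(a,(0,170,90),(6,255,255),(280,250,330,300))[:2]);print(blob(a,(8,150,100),(18,255,255),(280,240,330,300))[:2])
                                                                      ~~~~^^^^^^^^^^^^^^^^^^^^^^^^^^^^^^^^^^^^^^^^^^^^
  File "h.py", line 33, in blob
    n,l,st,ce=cv2.connectedComponentsWithStats(k); i=1+st[1:,4].argmax(); return ce[i],st[i],l==i
                                                       ~~~~~~~~~~~~~~~^^
ValueError: attempt to get argmax of an empty sequence
```

The force rose sharply about 20 mm down, which fits the lever stop. I'll back off and look.

{"name": "jog_arm", "arguments": {
  "deltas": [
    {"gripper": 0,"offset": [0,0,-0.01],"rotation": [0,0,0]},
    {"gripper": 0,"offset": [0,0,-0.03],"rotation": [0,0,0]},
    {"gripper": 0,"offset": [0,0,-0.04],"rotation": [0,0,0]},
    {"gripper": 0,"offset": [0,0,-0.04],"rotation": [0,0,0]},
    {"gripper": 0.2,"offset": [0,0.015,-0.04],"rotation": [0,0,0]},
    {"gripper": 0.4,"offset": [0,0.03,-0.02],"rotation": [0,0,0]},
    {"gripper": 0.4,"offset": [0,0,0],"rotation": [0,0,0]}
  ]
}}

```text
clock: 12.4
position: [0.3931, -0.2966, 0.2069]
ee_rot: [0.873, 0.348, 0.318, -0.125]
ft_force: [-0.0, 0.8, -0.7]
grip_width: 0.398
grasp_force: 0.0
```

```bash
python3 -c "
from h import *;st()
b=imaging.camera('top');a=imaging.camera('side');cv2.imwrite('pics/s6f.png',a);cv2.imwrite('pics/t6f.png',b)
B=b[205:305,250:350];A=a[205:305,250:350];cv2.imwrite('pics/m6.png',cv2.resize(np.hstack([A,B]),None,fx=4,fy=4,interpolation=cv2.INTER_CUBIC))"
```

```text
cup pos [-152.5374   57.0428  206.9111] axes(cup)
 [[ 0.7665 -0.0014  0.6422]
 [ 0.0008 -1.     -0.0031]
 [ 0.6422  0.0029 -0.7665]] 
j [ 0.0321  0.269   1.0901  1.9589 -0.9041  1.4351  0.6345] F [ 0.5371  0.5692 -0.6894] 12.4 0.39823985385843264 0.0
```

View pics/m6.png

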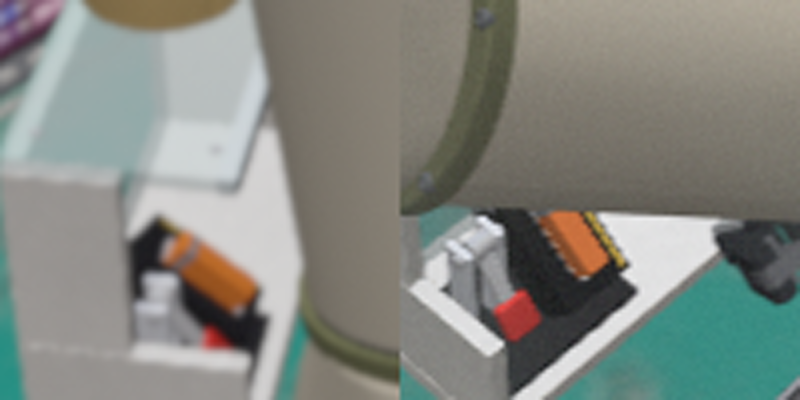

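The cell now stands well out: its top face is at side crop (165–255, 235–305) and its lower end at top crop (593,266), with the lever pad down. I'll check the rise numerically.

```bash
python3 - <<'E'
from h import *
S=cv2.imread("pics/s6f.png");T=cv2.imread("pics/t6f.png")
f=lambda p,o:(p[0]/4+o[0],p[1]/4+o[1])
print("end mid",wc(tri(f((245,293),(250,205)),f((193,264),(250,205)))[0]))
print("pad",wc(tri(f((212,338),(250,205)),f((114,313),(250,205)))[0]))
a=blob(S,(8,140,90),(20,255,255),(280,240,330,300));y,x=np.nonzero(a[2]);r=cv2.minAreaRect(np.c_[x,y].astype(np.float32));print(cv2.boxPoints(r).tolist(),a[0])
n=np.array([-.643,0,.766]);u=np.array([.766,0,.643]);e=np.array([0,1,0])
for xc in (-15,-12):
  for h in (12,15.5):
    c=np.array([xc,57.3,66])
    P=[c+h*n+i*25*u+j*8*e for i,j in((1,1),(1,-1),(-1,-1),(-1,1))]+[c+(h-13)*n-25*u+8*e]
    print(xc,h,[((proj("side",cw(*p))-[250,205])*4).round(0).tolist() for p in P],[((proj("top",cw(*p))-[250,205])*4+[400,0]).round(0).tolist() for p in P[2:]])
E
```

```text
end mid [-36.4907  55.3854  55.829 ]
pad [-32.4994 111.1453  69.2228]
[[294.91998291015625, 273.44000244140625], [300.44000244140625, 266.08001708984375], [314.52001953125, 276.6400146484375], [309.0, 284.0]] [304.4444 274.732 ]
-15 12 [[179.0, 249.0], [185.0, 230.0], [255.0, 281.0], [250.0, 300.0], [236.0, 312.0]] [[608.0, 261.0], [587.0, 278.0], [577.0, 280.0]]
-15 15.5 [[182.0, 246.0], [189.0, 227.0], [259.0, 278.0], [254.0, 297.0], [239.0, 309.0]] [[611.0, 260.0], [590.0, 278.0], [580.0, 280.0]]
-12 12 [[173.0, 248.0], [180.0, 229.0], [250.0, 281.0], [245.0, 300.0], [230.0, 312.0]] [[604.0, 258.0], [583.0, 275.0], [573.0, 277.0]]
-12 15.5 [[177.0, 245.0], [183.0, 226.0], [254.0, 277.0], [248.0, 297.0], [234.0, 308.0]] [[607.0, 257.0], [586.0, 275.0], [576.0, 277.0]]
```

```bash
python3 - <<'E'
from h import *
T=cv2.imread("pics/t6f.png");S=cv2.imread("pics/s6f.png")
b=blob(T,(0,170,90),(6,255,255),(265,240,310,300));print(b[:2])
for t in (0,12,18,20,22): print(t,proj("top",cw(-44.4+.643*t,106.7,76.5-.766*t)),proj("side",cw(-44.4+.643*t,106.7,76.5-.766*t)))
T0=cv2.imread("pics/t3f.png")
for I,nm in((T0,"start"),(T,"now")):
    a=blob(I,(8,140,90),(20,255,255),(265,240,310,295))[2];y,x=np.nonzero(a);print(nm,len(x),x.max(),y.max(),[ (int(x[y==k].min()),int(x[y==k].max())) for k in range(260,y.max()+1,2)])
E
```

```text
(array([279.2203, 283.0169]), array([274, 278,  10,  11,  59], dtype=int32))
0 [283.5059 281.9226] [309.6982 287.1297]
12 [281.076  282.3708] [306.2874 289.9308]
18 [279.8762 282.5922] [304.5961 291.3199]
20 [279.4785 282.6655] [304.0344 291.7812]
22 [279.0819 282.7387] [303.4737 292.2417]
start 122 298 273 [(284, 291), (285, 293), (287, 294), (288, 295), (289, 297), (291, 298), (292, 296)]
now 154 301 273 [(285, 295), (287, 297), (288, 298), (290, 299), (291, 301), (292, 301), (294, 299)]
```

Pad displacement comes to about 21 mm, and with the hard stop felt, the lever is fully down. Next I tilt 6° for roof clearance and approach the cell.

{"name": "jog_arm", "arguments": {
  "deltas": [
    {"gripper": 0.33,"offset": [0,0,0],"rotation": [0,6,0]},
    {"gripper": 0.33,"offset": [-0.0035,0,0.038],"rotation": [0,0,0]},
    {"gripper": 0.33,"offset": [-0.0035,0,0.038],"rotation": [0,0,0]},
    {"gripper": 0.33,"offset": [-0.0035,0,0.037],"rotation": [0,0,0]},
    {"gripper": 0.33,"offset": [0,0,0],"rotation": [0,0,0]},
    {"gripper": 0.33,"offset": [0,0,0],"rotation": [0,0,0]}
  ]
}}

```text
clock: 13.1
position: [0.4449, -0.2412, 0.1186]
ee_rot: [0.855, 0.341, 0.363, -0.146]
ft_force: [0.2, -0.8, 0.4]
grip_width: 0.334
grasp_force: 0.0
```

```bash
python3 -c "
from h import *;st();print(tool(cw(-28.1,57.5,71.7)))"
```

```text
cup pos [-76.8079  61.5625 118.6344] axes(cup)
 [[ 0.6942  0.0003  0.7198]
 [-0.0021 -1.      0.0024]
 [ 0.7198 -0.0032 -0.6942]] 
j [ 0.0874  0.444   0.9314  2.0698 -1.182   1.367   0.8183] F [-0.4235 -0.6872  0.4408] 13.1 0.3338872873505916 0.0
[0.     0.0042 0.0676]
```

{"name": "jog_arm", "arguments": {
  "deltas": [
    {"gripper": 0.33,"offset": [0,0.004,0.015],"rotation": [0,0,0]},
    {"gripper": 0.33,"offset": [0,0,0.015],"rotation": [0,0,0]},
    {"gripper": 0.33,"offset": [0,0,0.01],"rotation": [0,0,0]},
    {"gripper": 0.33,"offset": [0,0,0],"rotation": [0,0,0]},
    {"gripper": 0.33,"offset": [0,0,0],"rotation": [0,0,0]}
  ]
}}

```text
clock: 13.6
position: [0.4687, -0.2265, 0.0923]
ee_rot: [0.855, 0.34, 0.363, -0.145]
ft_force: [-1.3, -1.0, 0.6]
grip_width: 0.325
grasp_force: 0.0
```

```bash
python3 -c "
from h import *;st();print(tool(cw(-28.1,57.5,71.7)))"
```

```text
cup pos [-49.3858  55.8488  92.3482] axes(cup)
 [[ 0.694  -0.002   0.72  ]
 [-0.0013 -1.     -0.0015]
 [ 0.72    0.0001 -0.694 ]] 
j [ 0.1142  0.4723  0.8319  2.076  -1.2365  1.2974  0.8305] F [-1.6098  0.1787  0.6172] 13.6 0.3246577078648882 0.0
[-0.0001 -0.0017  0.0297]
```

{"name": "jog_arm", "arguments": {
  "deltas": [
    {"gripper": 0.33,"offset": [0,0,0],"rotation": [0,-5,0]},
    {"gripper": 0.33,"offset": [0.0015,-0.0015,0.01],"rotation": [0,0,0]},
    {"gripper": 0.33,"offset": [0.0015,0,0.01],"rotation": [0,0,0]},
    {"gripper": 0.33,"offset": [0,0,0],"rotation": [0,0,0]},
    {"gripper": 0.33,"offset": [0,0,0],"rotation": [0,0,0]}
  ]
}}

```text
clock: 14.1
position: [0.4787, -0.214, 0.0778]
ee_rot: [0.87, 0.346, 0.325, -0.131]
ft_force: [0.5, -0.5, 0.4]
grip_width: 0.326
grasp_force: 0.0
```

```bash
python3 -c "
from h import *;st();print(tool(cw(-27.4,57.5,72.4)))"
```

```text
cup pos [-33.5515  57.9981  77.809 ] axes(cup)
 [[ 0.7541 -0.0015  0.6567]
 [-0.0024 -1.      0.0006]
 [ 0.6567 -0.002  -0.7541]] 
j [ 0.0302  0.4502  0.8373  2.0849 -1.1948  1.195   0.7541] F [ 0.0382 -0.7581  0.3659] 14.1 0.3261922779111002 0.0
[0.0011 0.0005 0.0081]
```

{"name": "jog_arm", "arguments": {
  "deltas": [
    {"gripper": 0.33,"offset": [0.001,0,0.004],"rotation": [0,0,0]},
    {"gripper": 0.33,"offset": [0,0,0.003],"rotation": [0,0,0]},
    {"gripper": 0.33,"offset": [0,0,0],"rotation": [0,0,0]},
    {"gripper": 0.1,"offset": [0,0,0],"rotation": [0,0,0]},
    {"gripper": 0.1,"offset": [0,0,0],"rotation": [0,0,0]},
    {"gripper": 0.1,"offset": [0,0,0],"rotation": [0,0,0]},
    {"gripper": 0.1,"offset": [0,0,0],"rotation": [0,0,0]}
  ],
  "newtons": 40
}}

```text
clock: 14.8
position: [0.483, -0.2105, 0.0737]
ee_rot: [0.87, 0.346, 0.325, -0.13]
ft_force: [-0.9, -0.3, -0.4]
grip_width: 0.173
grasp_force: 42.6
```

```bash
python3 -c "
from h import *;st();print(tool(cw(-27.4,57.5,72.4)))"
```

```text
cup pos [-28.0302  57.622   73.6699] axes(cup)
 [[ 0.7544 -0.0013  0.6564]
 [-0.0016 -1.     -0.0002]
 [ 0.6564 -0.0009 -0.7545]] 
j [ 0.0312  0.4548  0.8223  2.086  -1.2047  1.1824  0.7554] F [-0.8152  0.4265 -0.3738] 14.8 0.1729955680365139 42.596139907836914
[-0.0004  0.0001  0.0014]
```

The cell is gripped (opening 0.173, 43 N). I'll draw it out along the slope normal and back out through the front.

{"name": "jog_arm", "arguments": {
  "deltas": [
    {"gripper": 0.1,"offset": [0,0,-0.008],"rotation": [0,0,0]},
    {"gripper": 0.1,"offset": [0,0,-0.01],"rotation": [0,0,0]},
    {"gripper": 0.1,"offset": [0,0,-0.015],"rotation": [0,0,0]},
    {"gripper": 0.1,"offset": [0,0,-0.025],"rotation": [0,0,0]},
    {"gripper": 0.1,"offset": [0,0,-0.03],"rotation": [0,0,0]},
    {"gripper": 0.1,"offset": [0,0.005,-0.035],"rotation": [0,0,0]},
    {"gripper": 0.1,"offset": [0,0.01,-0.035],"rotation": [0,0,0]},
    {"gripper": 0.1,"offset": [-0.02,0.01,-0.03],"rotation": [0,0,0]},
    {"gripper": 0.1,"offset": [-0.03,0.005,0],"rotation": [0,-6,0]},
    {"gripper": 0.1,"offset": [0,0,0],"rotation": [0,-7,0]},
    {"gripper": 0.1,"offset": [0,0,0],"rotation": [0,-7,0]},
    {"gripper": 0.1,"offset": [0,0,0],"rotation": [0,-7,0]},
    {"gripper": 0.1,"offset": [0,0,0],"rotation": [0,-7,0]},
    {"gripper": 0.1,"offset": [0,0,0],"rotation": [0,-7,0]},
    {"gripper": 0.1,"offset": [0,0,0],"rotation": [0,0,0]}
  ]
}}

```text
clock: 16.3
position: [0.3894, -0.3408, 0.1834]
ee_rot: [0.928, 0.373, -0.001, 0.0]
ft_force: [0.6, 0.5, -1.0]
grip_width: 0.173
grasp_force: 42.5
```

```bash
python3 -c "
from h import *;st();print(tool(cw(-195,27,20.5)))
b=imaging.camera('top');a=imaging.camera('side');cv2.imwrite('pics/s7f.png',a);cv2.imwrite('pics/t7f.png',b)
B=b[150:350,257:390];A=a[153:353,290:423];cv2.imwrite('pics/m7.png',cv2.resize(np.hstack([A,B]),None,fx=3,fy=3,interpolation=cv2.INTER_CUBIC))"
```

```text
cup pos [-185.637    27.5588  183.373 ] axes(cup)
 [[ 1.      0.0053 -0.0021]
 [ 0.0053 -1.      0.0003]
 [-0.0021 -0.0003 -1.    ]] 
j [-0.4279  0.2783  1.229   1.8658 -0.2798  1.1945  0.0876] F [ 0.761  -0.088  -0.9626] 16.3 0.17283691107844107 42.510995864868164
[-0.009   0.0006  0.1629]
```

View pics/m7.png

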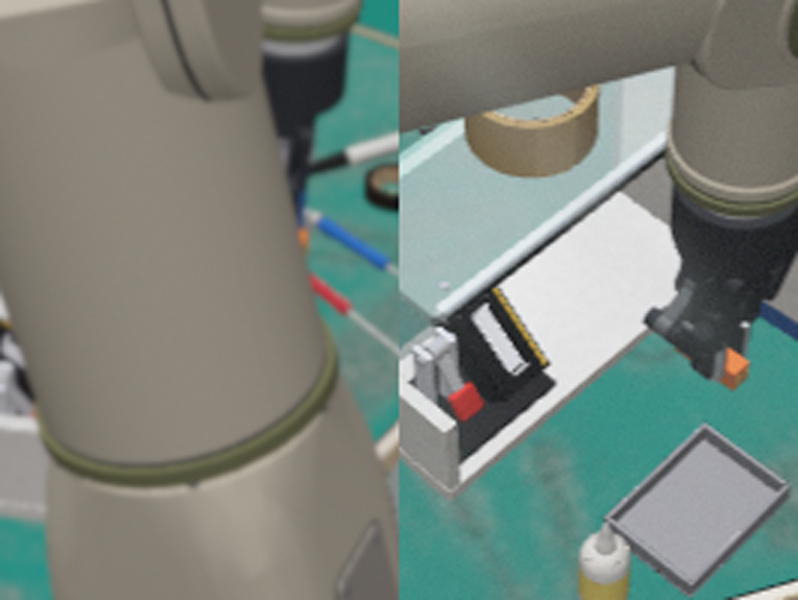

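The cell is held level over the tray, orange end at top crop (735,368). The pocket is empty and the tray is clear. I'll lower part-way and check the arm's clearance.

{"name": "jog_arm", "arguments": {
  "deltas": [
    {"gripper": 0.1,"offset": [-0.0045,0,0.03],"rotation": [0,0,0]},
    {"gripper": 0.1,"offset": [-0.0045,0,0.03],"rotation": [0,0,0]},
    {"gripper": 0.1,"offset": [0,0,0.02],"rotation": [0,0,0]},
    {"gripper": 0.1,"offset": [0,0,0],"rotation": [0,0,0]}
  ]
}}

```text
clock: 16.8
position: [0.3772, -0.3497, 0.1009]
ee_rot: [0.93, 0.368, -0.0, -0.002]
ft_force: [-0.5, 0.3, 0.5]
grip_width: 0.176
grasp_force: 42.5
```

```bash
python3 -c "
from h import *;st();print(tool(cw(-195,27,20.5)))
b=imaging.camera('top');a=imaging.camera('side')
cv2.imwrite('pics/m8.png',cv2.resize(np.hstack([a[:,100:500],b[:,100:500]]),None,fx=1,fy=1))"
```

```text
cup pos [-200.5888   29.4821  100.9265] axes(cup)
 [[ 1.     -0.006   0.0009]
 [-0.006  -1.      0.0045]
 [ 0.0009 -0.0045 -1.    ]] 
j [-0.2731  0.3995  1.1117  1.9527 -0.4153  1.048   0.2061] F [-0.1833  0.5771  0.4507] 16.8 0.1758310640268921 42.52948343753815
[0.0055 0.0028 0.0804]
```

View pics/m8.png

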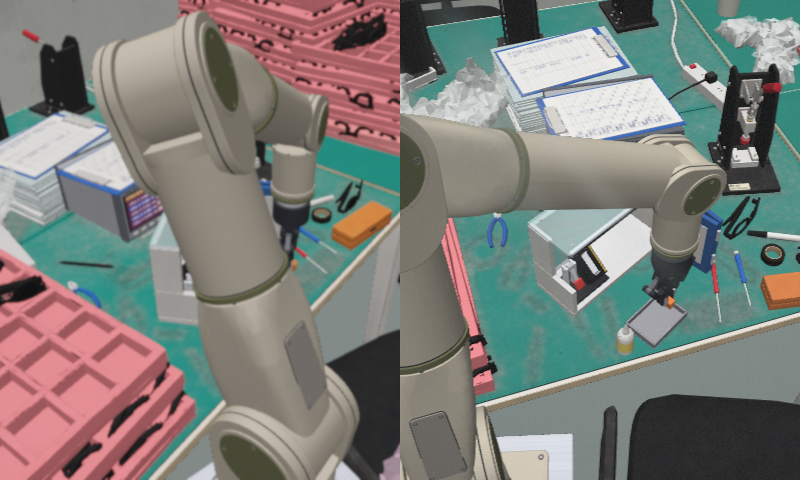

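The forearm comes in high from the left, clear of the cupboard, bottle and door. I'll continue lowering.

{"name": "jog_arm", "arguments": {
  "deltas": [
    {"gripper": 0.1,"offset": [0.003,0.0015,0.025],"rotation": [0,0,0]},
    {"gripper": 0.1,"offset": [0.0025,0.001,0.025],"rotation": [0,0,0]},
    {"gripper": 0.1,"offset": [0,0,0.015],"rotation": [0,0,0]},
    {"gripper": 0.1,"offset": [0,0,0],"rotation": [0,0,0]},
    {"gripper": 0.1,"offset": [0,0,0],"rotation": [0,0,0]}
  ]
}}

```text
clock: 17.4
position: [0.386, -0.3479, 0.0388]
ee_rot: [0.929, 0.37, 0.0, -0.0]
ft_force: [-0.2, -0.9, -0.3]
grip_width: 0.171
grasp_force: 42.5
```

```bash
python3 -c "
from h import *;st();print(tool(cw(-195,27,20.5)))"
```

```text
cup pos [-192.9887   24.7519   38.7618] axes(cup)
 [[ 1.     -0.0019  0.0006]
 [-0.0019 -1.     -0.0001]
 [ 0.0006  0.0001 -1.    ]] 
j [-0.1823  0.5047  1.      1.9842 -0.5295  0.9387  0.2749] F [-0.8175 -0.5047 -0.2878] 17.4 0.17076581961080756 42.527727484703064
[-0.002  -0.0022  0.0183]
```

Now small steps down, feeling for the floor.

{"name": "jog_arm", "arguments": {
  "deltas": [
    {"gripper": 0.1,"offset": [-0.002,-0.001,0.006],"rotation": [0,0,0]},
    {"gripper": 0.1,"offset": [0,0,0.005],"rotation": [0,0,0]},
    {"gripper": 0.1,"offset": [0,0,0.003],"rotation": [0,0,0]},
    {"gripper": 0.1,"offset": [0,0,0],"rotation": [0,0,0]},
    {"gripper": 0.1,"offset": [0,0,0],"rotation": [0,0,0]}
  ]
}}

```text
clock: 17.9
position: [0.3838, -0.3478, 0.0237]
ee_rot: [0.929, 0.37, 0.0, -0.001]
ft_force: [-0.1, 0.8, 0.1]
grip_width: 0.177
grasp_force: 42.5
```

{"name": "jog_arm", "arguments": {
  "deltas": [
    {"gripper": 0.1,"offset": [0,0,0.0015],"rotation": [0,0,0]},
    {"gripper": 0.1,"offset": [0,0,0.0015],"rotation": [0,0,0]},
    {"gripper": 0.1,"offset": [0,0,0],"rotation": [0,0,0]},
    {"gripper": 0.1,"offset": [0,0,0],"rotation": [0,0,0]}
  ]
}}

```text
clock: 18.3
position: [0.3839, -0.3481, 0.0219]
ee_rot: [0.929, 0.37, 0.001, -0.001]
ft_force: [-5.8, 5.6, 22.9]
grip_width: 0.173
grasp_force: 45.3
```

The cell is on the tray floor. I'll ease off, release and retract.

{"name": "jog_arm", "arguments": {
  "deltas": [
    {"gripper": 0.1,"offset": [0,0,-0.0015],"rotation": [0,0,0]},
    {"gripper": 0.22,"offset": [0,0,0],"rotation": [0,0,0]},
    {"gripper": 0.3,"offset": [0,0,0],"rotation": [0,0,0]},
    {"gripper": 0.35,"offset": [0,0,0],"rotation": [0,0,0]},
    {"gripper": 0.35,"offset": [0,0,0],"rotation": [0,0,0]},
    {"gripper": 0.35,"offset": [0,0,-0.015],"rotation": [0,0,0]},
    {"gripper": 0.35,"offset": [0,0,-0.03],"rotation": [0,0,0]},
    {"gripper": 0.35,"offset": [0,0,-0.045],"rotation": [0,0,0]},
    {"gripper": 0.35,"offset": [0,0,-0.045],"rotation": [0,0,0]},
    {"gripper": 0.35,"offset": [0,0,-0.045],"rotation": [0,0,0]},
    {"gripper": 0.35,"offset": [0,0,-0.045],"rotation": [0,0,0]},
    {"gripper": 0.35,"offset": [0,0,0],"rotation": [0,0,0]},
    {"gripper": 0.35,"offset": [0,0,0],"rotation": [0,0,0]}
  ]
}}

```text
clock: 19.6
position: [0.384, -0.3481, 0.2482]
ee_rot: [0.929, 0.37, 0.001, -0.0]
ft_force: [0.0, 0.3, -1.4]
grip_width: 0.347
grasp_force: 0.0
```

```bash
python3 -c "
from h import *;st()
b=imaging.camera('top');a=imaging.camera('side')
cv2.imwrite('pics/m9.png',np.hstack([cv2.resize(a[150:400,240:440],None,fx=2,fy=2),cv2.resize(b[140:390,240:440],None,fx=2,fy=2)]))"
```

```text
cup pos [-194.5424   25.91    248.1939] axes(cup)
 [[ 1.     -0.0011  0.0026]
 [-0.0011 -1.     -0.0005]
 [ 0.0026  0.0005 -1.    ]] 
j [-0.4907  0.1771  1.2807  1.7781 -0.1781  1.3157  0.0183] F [ 0.2732  0.2226 -1.4032] 19.6 0.34707241600973304 0.0
```

View pics/m9.png

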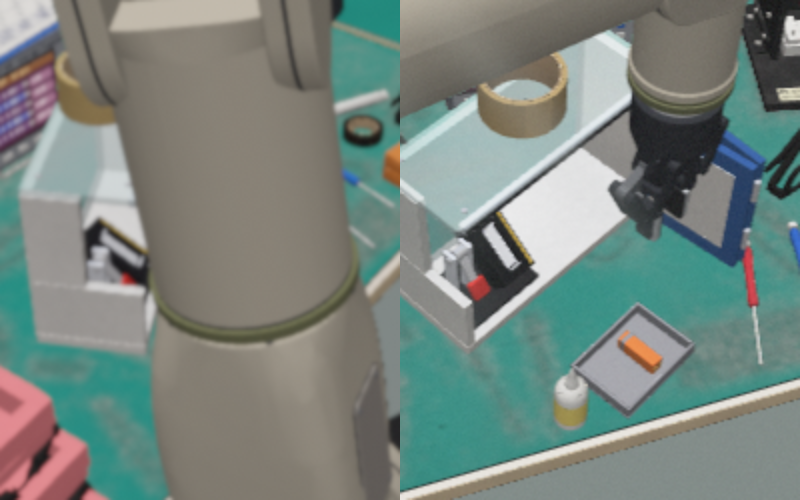

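The cell lies flat in the tray at top crop (640,350). The door is folded back, the lever is down, the bottle, tape and red screwdriver look undisturbed, and the robot is touching nothing.

```bash
python3 -c "
from workcell import workorder;print(workorder.hand_in())"
```

```text
the job is handed in; nothing more can be done
None
```

The job is handed in at about 20 s: door folded fully open, lever pressed to its stop and the cell lying in the grey tray; the fingertips briefly pressed the lever stop with about 43 N, and the hand-in gave no verdict.

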